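# Gather the lamp parts into one corner of the tote

## Robot

A 6-joint arm with a two-finger parallel gripper is mounted at the origin on the work surface. World frame = base frame: x ahead of the robot, y to its left, z up, the work surface at z = 0. Lengths are in m, angles in degrees, forces in N, time in s.
With the tool pointing down it reaches from about 0.325 to 0.85 m from the base axis. Payload 15.5 kg.
Tool frame: the origin (TCP) lies at the very end of the fingers, on their centre line; the grasp point (between the pads) lies 19 mm behind it (grasp_offset is the z of the grasp point in the tool frame, in m); z points along the fingers, y is the line along which they close (so a half turn about z gives the same grasp; the last joint's range is limited). The gripper opens to 91 mm and grips with 3 to 60 N. Pads are 32 mm wide; open, the fingers measure 118 mm over their backs; the gripper's body (76 mm by 178 mm) begins 60 mm behind the grasp point.
Start: joints at [65.002, 28.281, 77.091, -0, 74.628, -5.472], TCP at [0.209, 0.589, 0.214] pointing down, gripper open.
Joint ranges: [-166.48, 166.48], [-47.26, 123.95], [12.59, 153.08], [-70.14, 250.14], [6.76, 159.57], [-176.63, 176.63]. Speed limits (degrees/s): [108.29, 108.29, 147.25, 172.46, 172.46, 172.46].

## Interface

Orientations are given as a 3x3 rotation matrix whose columns are the frame's x, y, z axes.
In Python, from station import state, capture, job_done, grasp_offset gives the robot as it stands.
- The arm moves only by the tool step_arm, never from a script. Its argument "motion" is a list of rows, each a list of 3 entries, a list of its own where there are three numbers: the shift along the tool's x, y, z in units of 250 mm (1.0 is 250 mm), then the turn, a rotation vector about the tool's x, y, z in units of 90 degrees (1.0 is 90 degrees), then the gripper's target within -1 to 1 (shut at 1, half-way at 0, fully open at -1). In form: [[[dx, dy, dz], [ax, ay, az], gripper], ...]. A call has 1 to 20 rows; each row is the pose to reach, as a shift and turn from the pose commanded when the call began, along the tool's axes at that moment; what a row does not reach only later rows make up. A row lasts 1/8 s, in which the tool goes at most 62.5 mm and 10.7 degrees, less where a joint would pass 70% of its speed; a pose out of reach is approached as far as the arm can. A call with a number of a shift or a turn outside -1 to 1 is refused whole. A call with a gripper value outside its range is refused whole. The fingers move at their own pace and stop on an object; "force" is the grip in N (left out, the last holds). Time passes only in rows, so rows that repeat a pose let the fingers close. It gives the time, the measured TCP pose, the force, the opening and the grip force at its end, in the units of the state.
- state(): the state, without advancing time (a new reading comes with each control period).
- capture(name): name is "side" or "top"; returns a dict with "image" (480x640x3 uint8, red, green, blue), "range_z" (480x640 float32, m along the optical axis (not along the pixel's ray), 0 where there is no reading), "K" (3x3 intrinsics, pixels), "R" (3x3) and "t" (3): a world point X has camera coordinates R X + t. Camera axes: x right, y down, z forward; pixel columns grow to the right and rows downward; lengths in m; the calibration is good to about 2 mm. A picture is of the moment at which its call begins.
- job_done(): hands the job in; it is judged then, once.
The state is a dict: "t": time; "joint_positions": joint angles; "qvel": joint speeds; "joint_torque": joint torques, N m; "tcp_pos": TCP position; "tool_rot": TCP orientation; "wrist_force": force on the tool from outside, world axes, zero at the start; "moment": the same for the moment, N m; "opening": finger opening in m; "grasp_force": force on a finger pad.
Only numpy, scipy, OpenCV 4.12 (cv2) and the standard library are available. Lean on these libraries where they do the work, as an engineer would, in place of code of your own. Each camera call takes 0.05 s, during which the arm holds its last target. There are 200 camera calls.

## Task

Lift the tin oiler cup out of the parts tote and stand it gently upright on the flat steel drip plate, then let go of it. Next pick the tote up by its carrying bar, clear of the shelf, and tilt it with its raised corner lowest until the tally disc, the lens and the lamp head have all slid into that corner; finish while still holding the tote up, steady and tilted like that. Spill nothing and leave the screwdriver and the grease jar that lie in the middle where they are.

Things in the scene. Friction and masses are not known exactly. Their poses are not given: they have to be found in the camera images.
- tote: Open grey parts tote, 0.35 kg, 158 (its x) x 218 (its y) mm outside, walls and floor 4 thick, walls 45 high, smooth inside (friction on the loose parts 0.14 to 0.22). A carrying bar spans it along y over the middle on 30 mm wide end straps; parts pass under it. The corner at -x, +y has walls raised to 75 for 45 mm each way. Origin: centre of underside, z up. Yaw within 0.5 rad; level at the start.
- tote_corner (a point): Inside bottom of the tote's raised corner, on the inner floor where the two walls meet: (-75, 105, 4) mm in the tote's frame.
- tote_handle (a point): Middle of the tote's wooden carrying bar, (0, 0, 88) mm in the tote's frame. The bar is 10 mm thick along the tote's x, 24 mm tall (76 to 100 mm above the shelf) and 218 mm long along the tote's y; grip it across its thickness.
- oiler_cup: Round tin cup, open at the top, straight, 44 mm diameter (47 mm bead near the foot), 105 mm high, 0.13 kg. Starts upright on the tote's 4 mm floor (rim 109 mm over the shelf), about 42 mm to one side of the bar; only 8 to 20 mm lie between cup and bar, so grip it near the rim, along the bar's direction. Origin: centre of underside, z up.
- drip_plate: Flat square steel plate, 130 x 130 mm, 6 mm thick, fixed on the shelf on the other side of the middle from the tote. Origin: centre of its underside (its top is 6 mm above).
- tally_disc: Loose nickel tally disc, 32 mm diameter, 5 mm thick, flat on the tote floor. Origin: centre of its underside.
- lens: Loose round glass lens, 38 mm diameter, 9 mm thick, flat on the tote floor. Origin: centre of its underside.
- lamp_head: Loose black bakelite lamp head, 40 mm diameter, 28 mm high (32 mm with its stud), on the tote floor. Origin: centre of its underside.
- screwdriver: Screwdriver, about 200 mm long and 26 mm high, lying along the world's x between tote and plate; bystander. Origin: near the middle of its length, on the shelf.
- grease_jar: Small closed jar, 42 mm diameter, 50 mm high, standing between tote and plate behind the screwdriver; bystander. Origin: centre of its underside.
There are look-alikes about, which are no part of the job. Leave any red look-alike of the oiler_cup alone.

How it is judged:
By the outcome, as a careful person would: the job done as asked, in the order asked, and still so for the second after the job is handed in, while the arm keeps its last pose, push and grip.
It also fails if it takes over 56 s, if anything falls off the work surface, if the arm or the gripper's body presses on something with over 40 N, if the wrist force passes 120 N, or if a joint passes its speed limit or range.

## Working session

There is one attempt and no reset: what is moved stays moved. The work goes in short steps, Python scripts to look and compute and a tool call to move; the robot and the scene stay as the last step left them, time stands still between calls to the robot, and variables do not carry over. Pictures are saved under pics/ and viewed, at most 10 in all, crops included, and the job is handed in when it is done.

Besides the shell and the picture viewer there is one more tool, called as a command line: name --argument value ..., lists and objects as JSON in quotes. step_arm: Moves the arm, as the interface text tells. Its arguments: {"type":"object","properties":{"motion":{"type":"array"},"force":{"type":"number"}},"required":["motion"]}

```bash
mkdir -p pics
python3 - <<'E'
from station import state,capture,grasp_offset
import cv2,numpy as np
print(state(),grasp_offset)
for n in("top","side"):
    c=capture(n); cv2.imwrite(f"pics/{n}0.png",c["image"][:,:,::-1]); np.savez(f"{n}0.npz",**c)
    print(n,c["K"],c["R"],c["t"],-c["R"].T@c["t"])
E
```

```text
{'t': 0.0, 'joint_positions': array([ 6.50000084e+01,  2.83135645e+01,  7.71276030e+01,  2.50361812e-03,
        7.46266038e+01, -5.47085808e+00]), 'qvel': array([-0.04859918,  0.098267  , -0.01089229, -0.08506796,  0.1145399 ,
        0.00361973]), 'joint_torque': array([ 2.36271204e-03, -8.78796172e+01, -3.81870317e+01,  7.07542221e-02,
        5.29445603e-02, -9.73487113e-05]), 'tcp_pos': array([0.2087449 , 0.58871588, 0.21334979]), 'tool_rot': array([[-9.42467714e-01,  3.34296752e-01, -5.38071755e-04],
       [ 3.34297150e-01,  9.42467137e-01, -1.05420417e-03],
       [ 1.54697917e-04, -1.17342925e-03, -9.99999300e-01]]), 'wrist_force': array([ 0.44462873, -0.19907573,  0.29952916]), 'moment': array([ 0.02423281,  0.01914562, -0.0393893 ]), 'grasp_force': 0.0, 'opening': 0.09120720016547047} -0.0188
top [[606.06781337   0.         327.30831877]
 [  0.         606.06781337 240.46448064]
 [  0.           0.           1.        ]] [[-1.63213959e-02 -9.99866529e-01 -7.32465592e-04]
 [-9.91834331e-01  1.62829431e-02 -1.26489229e-01]
 [ 1.26484273e-01 -1.33799626e-03 -9.91967710e-01]] [0.01325404 0.56413666 1.10954518] [0.41940641 0.00555103 1.17199991]
side [[550.69936938   0.         319.5599465 ]
 [  0.         550.69936938 235.06451078]
 [  0.           0.           1.        ]] [[ 0.66580043 -0.74610111 -0.00655069]
 [-0.44039108 -0.38587564 -0.81065139]
 [ 0.60230016  0.54261691 -0.58549245]] [-0.39420024  0.30774949  0.78183673] [-0.07291156 -0.59959804  0.70465477]
```

View pics/top0.png

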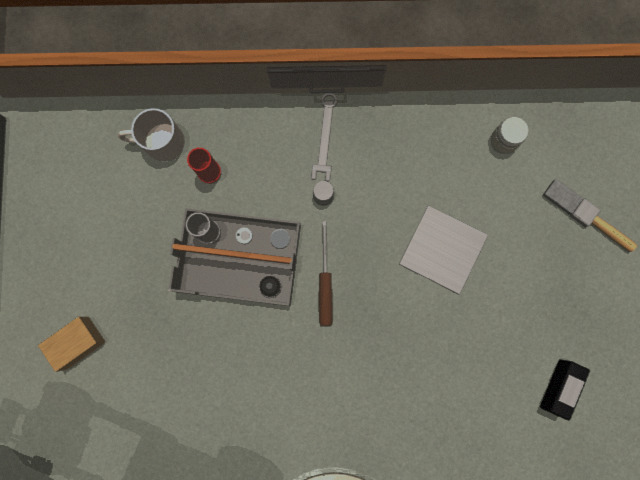

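View pics/side0.png

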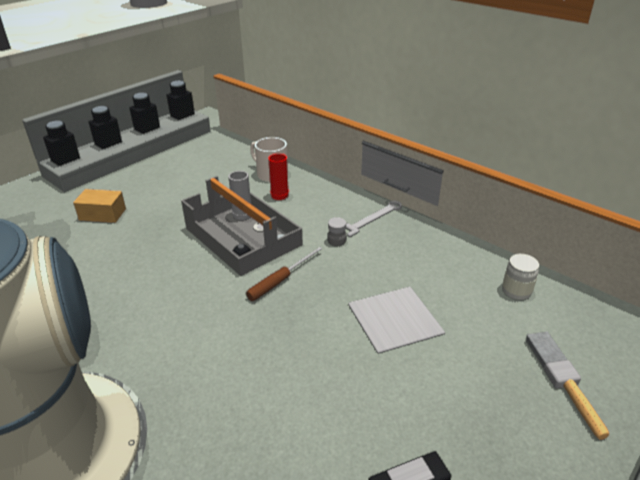

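The top view shows the tote centred near (236,258), its bar running from (174,247) to (291,261), and the oiler cup rim at (199,225). The red look-alike is at (200,160), the plate at (444,250), and the disc, lens and lamp at (244,236), (280,238) and (270,286). The side view shows the raised walls at the tote's left corner, near (190,205).

```bash
cat > h.py <<'E'
import numpy as np,cv2
def ray(c,uv,z):
    d=c["R"].T@np.linalg.inv(c["K"])@np.array([uv[0],uv[1],1.]); o=-c["R"].T@c["t"]
    return o+d*(z-o[2])/d[2]
def pts(c):
    v,u=np.mgrid[:480,:640]; r=c["range_z"]; K=c["K"]
    p=np.stack([(u-K[0,2])/K[0,0]*r,(v-K[1,2])/K[1,1]*r,r],-1)-c["t"]
    return p@c["R"]
def rel(st,p,R=None):
    "shift in tool units"
    return st["tool_rot"].T@(np.array(p)-st["tcp_pos"])/.25
E
python3 - <<'E'
from h import *
c=np.load("top0.npz"); im=c["image"].astype(int); P=pts(c)
r,g,b=im[...,0],im[...,1],im[...,2]
roi=np.zeros((480,640),bool); roi[200:310,160:305]=1
m=(r>g+40)&roi
(cx,cy),(w,h),a=cv2.minAreaRect(np.argwhere(m)[:,::-1].astype(np.float32)); print("bar",cx,cy,w,h,a)
box=cv2.boxPoints(((cx,cy),(w,h),a))
B=np.array([ray(c,q,.1) for q in box]); print(B.round(4)); 
ctr=ray(c,(cx,cy),.1); print("bar ctr",ctr)
e=sorted([(np.linalg.norm(B[i]-B[i-1]),i) for i in range(4)])[-1][1]; d=B[e]-B[e-1]; d*=np.sign(d[1]); d/=np.linalg.norm(d)
yaw=np.arctan2(-d[0],d[1]); print("yaw",np.degrees(yaw))
# depth: cup rim, bar
Z=P[...,2]
q=(Z>.101)&(Z<.125)&roi&~m; q[:, 225:]=0
n=np.argwhere(q); print(len(n)); 
(u,v),rad=cv2.minEnclosingCircle(n[:,::-1].astype(np.float32)); print("cup",u,v,rad,ray(c,(u,v),.109),P[q].mean(0))
for nm,s in(("side","side0.npz"),):
    cs=np.load(s); Ps=pts(cs); ims=cs["image"].astype(int)
    ms=(ims[...,0]>ims[...,1]+40); ms[:170]=0;ms[230:]=0;ms[:,:205]=0;ms[:,275:]=0
    ps=Ps[ms]; ps=ps[(ps[:,2]>.07)&(ps[:,2]<.11)]; print("side bar mean",ps.mean(0),ps.min(0),ps.max(0))
# plate
mp=np.zeros((480,640),bool); mp[200:300,395:495]=1
mp&=(np.abs(r-g)<25)&(r>g-3)&(r>115)
k=max(cv2.findContours(mp.astype(np.uint8),0,2)[0],key=cv2.contourArea)
rc=cv2.minAreaRect(k);print("plate",rc,ray(c,rc[0],.006)); print([ray(c,x,.006).round(3) for x in cv2.boxPoints(rc)])
for n_,uv,z in(("disc",(244,236),.009),("lens",(280,238),.01),("lamp",(270,286),.035),("jar",(323,187),.05),("sd",(325,300),.02),("sdtip",(324,222),.01),("sdend",(326,326),.02),("red",(200,160),.109)): print(n_,ray(c,uv,z).round(3))
T=np.array([[np.cos(yaw),-np.sin(yaw)],[np.sin(yaw),np.cos(yaw)]])
print("corner",ctr[:2]+T@[-.075,.105])
E
```

```text
bar 231.5094757080078 252.92112731933594 117.83463287353516 4.8055243492126465 6.842772960662842
[[0.5466 0.2795 0.1   ]
 [0.5551 0.2786 0.1   ]
 [0.5266 0.0704 0.1   ]
 [0.5181 0.0715 0.1   ]]
bar ctr [0.53656002 0.17483907 0.1       ]
yaw -7.8058031327756385
198
cup 195.0 239.5595245361328 28.00951385498047 [0.56040268 0.23808016 0.109     ] [0.58219518 0.23839597 0.10732299]
side bar mean [0.54851812 0.1782197  0.09739164] [0.51830236 0.06972694 0.07008817] [0.6897781  0.28168872 0.10338672]
plate ((444.5, 249.5), (99.0, 99.0), 90.0) [ 0.54673049 -0.2225279   0.006     ]
[array([ 0.646, -0.13 ,  0.006]), array([ 0.642, -0.323,  0.006]), array([ 0.45 , -0.313,  0.006]), array([ 0.453, -0.124,  0.006])]
disc [0.579 0.165 0.009]
lens [0.574 0.095 0.01 ]
lamp [0.48  0.113 0.035]
jar [0.664 0.011 0.05 ]
sd [0.453 0.01  0.02 ]
sdtip [0.604 0.01  0.01 ]
sdend [0.404 0.009 0.02 ]
red [0.705 0.231 0.109]
corner [0.47651563 0.28905234]
```

Run:
```python
from h import *
from station import state
from scipy.spatial.transform import Rotation as Ro
c=np.load("top0.npz"); P=pts(c)
C=np.array([.5366,.1748]); ax=np.array([np.cos(np.radians(-7.8)),np.sin(np.radians(-7.8))])
for nm in("top0","side0"):
    c=np.load(nm+".npz");P=pts(c)
    off=(P[...,:2]-C)@ax; al=(P[...,:2]-C)@np.array([-ax[1],ax[0]])
    q=(P[...,2]>.098)&(P[...,2]<.125)&(off>.014)&(off<.075)&(abs(al)<.1)
    p=P[q]; A=np.c_[2*p[:,:2],np.ones(len(p))]; s=np.linalg.lstsq(A,(p[:,:2]**2).sum(1),rcond=None)[0]
    print(nm,len(p),s[:2],np.sqrt(s[2]+s[0]**2+s[1]**2),p.min(0),p.max(0))
print(ray(np.load("top0.npz"),(199,225),.109))
```

```text
top0 184 [0.58794792 0.23304433] 0.020269191809180603 [0.56609283 0.21172112 0.09850921] [0.610406   0.25452128 0.11488643]
side0 205 [0.58734287 0.2328574 ] 0.020369208840571473 [0.56443972 0.20877233 0.09807138] [0.61031144 0.25499992 0.11138945]
[0.58633985 0.23127737 0.109     ]
```

step_arm --motion '[[[-0.2,-0.09,0],[0,0,-0.03],-1],[[-0.4,-0.18,0],[0,0,-0.06],-1],[[-0.6,-0.27,0],[0,0,-0.09],-1],[[-0.8,-0.35,0],[0,0,-0.13],-1],[[-0.95,-0.418,0],[0,0,-0.13],-1],[[-0.95,-0.418,0],[0,0,-0.13],-1],[[-0.95,-0.418,0],[0,0,-0.13],-1]]'

```text
t: 0.98
tcp_pos: [0.3974, 0.4113, 0.2137]
tool_rot: [[-0.991, 0.137, -0.001], [0.137, 0.991, -0.0], [0.001, -0.0, -1.0]]
wrist_force: [-0.7, 0.2, -0.3]
opening: 0.0911
grasp_force: 0.0
```

Run:
```python
from h import *
from station import state
s=state();print(s["tcp_pos"],s["tool_rot"],s["joint_positions"],rel(s,[.5875,.233,.078]))
y=s["tool_rot"][:,1];print(np.degrees(np.arctan2(y[1],y[0])))
```

```text
[0.39741741 0.41130912 0.21370169] [[-9.90631032e-01  1.36564121e-01 -6.31977904e-04]
 [ 1.36564229e-01  9.90631210e-01 -1.29812705e-04]
 [ 6.08329277e-04 -2.14902069e-04 -9.99999792e-01]] [ 3.99917320e+01  2.40272755e+01  8.47438651e+01  1.85564100e-02
  7.12613820e+01 -4.21651552e+01] [-0.85093965 -0.60260381  0.5424187 ]
82.15092463781106
```

step_arm --motion '[[[-0.2,-0.14,0.03],[0,0,0],-1],[[-0.4,-0.28,0.06],[0,0,0],-1],[[-0.6,-0.42,0.1],[0,0,0],-1],[[-0.75,-0.53,0.12],[0,0,0],-1],[[-0.85,-0.603,0.14],[0,0,0],-1],[[-0.85,-0.603,0.14],[0,0,0],-1],[[-0.85,-0.603,0.14],[0,0,0],-1]]'

```text
t: 1.85
tcp_pos: [0.5869, 0.2342, 0.1788]
tool_rot: [[-0.991, 0.135, -0.001], [0.135, 0.991, 0.0], [0.001, 0.0, -1.0]]
wrist_force: [-0.6, 0.7, -0.6]
opening: 0.0913
grasp_force: 0.0
```

Run:
```python
from h import *
from station import state,capture
s=state();print(s["tcp_pos"],rel(s,[.5875,.233,.078]),s["joint_positions"])
c=capture("side"); cv2.imwrite("pics/s1.png",cv2.resize(c["image"][120:300,150:390,::-1],(800,600)))
```

```text
[0.58691621 0.23418461 0.1788463 ] [-0.00320058 -0.00442422  0.40338282] [ 1.63291538e+01  3.07536355e+01  7.84831000e+01  2.12806974e-02
  7.07926835e+01 -6.59153901e+01]
```

View pics/s1.png

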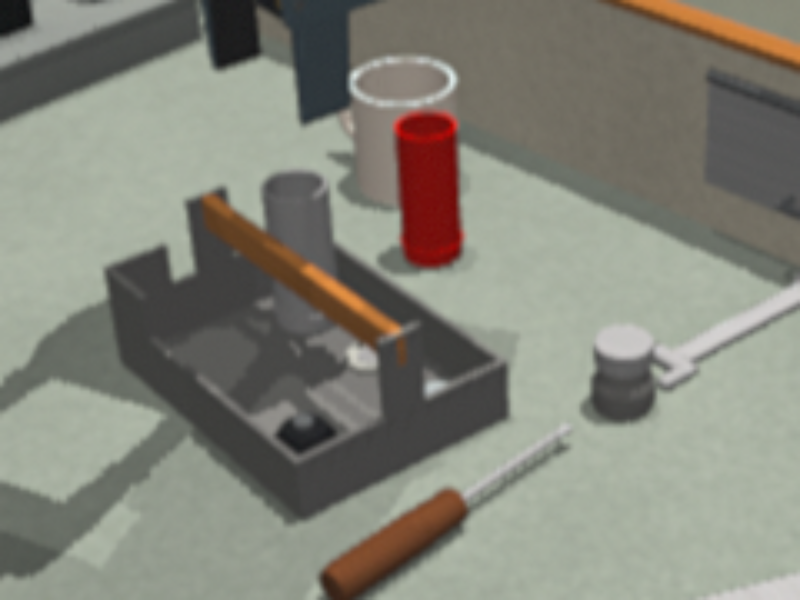

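The crop shows the cup rim at (297,185) just behind the bar. The fingers hang clear above it at (230–320, 60–110), and the raised corner is on the left at (140,270). I'll go down and grip.

step_arm --motion '[[[0,-0.004,0.12],[0,0,0],-1],[[0,-0.004,0.24],[0,0,0],-1],[[0,-0.004,0.34],[0,0,0],-1],[[0,-0.004,0.4],[0,0,0],-1],[[0,-0.004,0.4],[0,0,0],-1],[[0,-0.004,0.4],[0,0,0],0],[[0,-0.004,0.4],[0,0,0],0.3],[[0,-0.004,0.4],[0,0,0],1],[[0,-0.004,0.4],[0,0,0],1],[[0,-0.004,0.4],[0,0,0],1],[[0,-0.004,0.4],[0,0,0],1],[[0,-0.004,0.4],[0,0,0],1]]' --force 14

```text
t: 3.4
tcp_pos: [0.5877, 0.2319, 0.079]
tool_rot: [[-0.991, 0.136, 0.0], [0.136, 0.991, 0.0], [-0.0, 0.0, -1.0]]
wrist_force: [0.5, 0.3, 0.8]
opening: 0.0441
grasp_force: 14.0
```

step_arm --motion '[[[0,0,-0.1],[0,0,0],1],[[0,0,-0.25],[0,0,0],1],[[0,0,-0.4],[0,0,0],1],[[0,0,-0.5],[0,0,0],1],[[0,0,-0.6],[0,0,0],1],[[0,-0.05,-0.6],[0,0,0],1],[[-0.01,-0.17,-0.6],[0,0,0],1],[[-0.02,-0.32,-0.6],[0,0,0],1],[[-0.03,-0.48,-0.6],[0,0,0],1],[[-0.03,-0.64,-0.6],[0,0,0],1],[[-0.04,-0.8,-0.6],[0,0,0],1],[[-0.05,-0.95,-0.6],[0,0,0],1]]'

```text
t: 4.9
tcp_pos: [0.5664, -0.007, 0.2275]
tool_rot: [[-0.991, 0.137, -0.002], [0.137, 0.991, 0.0], [0.002, -0.0, -1.0]]
wrist_force: [0.1, 0.1, -1.0]
opening: 0.0443
grasp_force: 14.0
```

step_arm --motion '[[[0,-0.15,0],[0,0,0],1],[[-0.01,-0.3,0],[0,0,0],1],[[-0.02,-0.45,0],[0,0,0],1],[[-0.03,-0.6,0.05],[0,0,0],1],[[-0.03,-0.72,0.1],[0,0,0],1],[[-0.03,-0.82,0.15],[0,0,0],1],[[-0.03,-0.87,0.2],[0,0,0],1],[[-0.03,-0.87,0.25],[0,0,0],1],[[-0.03,-0.87,0.3],[0,0,0],1],[[-0.03,-0.87,0.3],[0,0,0],1]]'

```text
t: 6.15
tcp_pos: [0.5451, -0.2205, 0.1528]
tool_rot: [[-0.991, 0.135, -0.002], [0.135, 0.991, 0.001], [0.002, 0.001, -1.0]]
wrist_force: [-0.1, -0.0, -1.5]
opening: 0.0444
grasp_force: 14.0
```

Run:
```python
from h import *
from station import state,capture
s=state();print(s["tcp_pos"],s["wrist_force"],s["opening"],rel(s,[.546,-.222,.081]),s["joint_positions"])
c=capture("side"); cv2.imwrite("pics/s2.png",c["image"][150:420,250:560,::-1])
```

```text
[ 0.54509405 -0.22046818  0.15284809] [-0.08583567 -0.01317065 -1.51948873] 0.04441156180681251 [-0.00492857 -0.00580089  0.28737971] [-2.78427826e+01  2.90854199e+01  8.65556408e+01  7.09823924e-03
  6.44693495e+01 -1.10070798e+02]
```

View pics/s2.png

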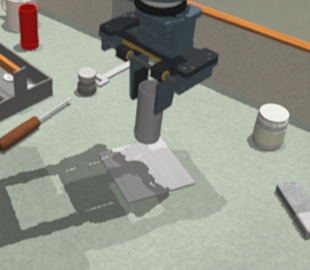

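The crop shows the cup held upright at (148,110), directly above the plate centre. Next I lower it to just above the plate.

step_arm --motion '[[[0,0,0.08],[0,0,0],1],[[0,0,0.15],[0,0,0],1],[[0,0,0.21],[0,0,0],1],[[0,0,0.25],[0,0,0],1],[[0,0,0.27],[0,0,0],1],[[0,0,0.276],[0,0,0],1],[[0,0,0.28],[0,0,0],1],[[0,0,0.28],[0,0,0],1],[[0,0,0.28],[0,0,0],1]]'

```text
t: 7.32
tcp_pos: [0.5456, -0.2216, 0.0841]
tool_rot: [[-0.991, 0.136, 0.0], [0.136, 0.991, -0.0], [-0.0, -0.0, -1.0]]
wrist_force: [1.2, 1.4, -1.2]
opening: 0.0443
grasp_force: 14.0
```

step_arm --motion '[[[0,0,0.002],[0,0,0],1],[[0,0,0.004],[0,0,0],1],[[0,0,0.006],[0,0,0],1],[[0,0,0.006],[0,0,0],1]]'

```text
t: 7.82
tcp_pos: [0.5455, -0.2215, 0.0824]
tool_rot: [[-0.991, 0.136, -0.0], [0.136, 0.991, 0.0], [0.0, 0.0, -1.0]]
wrist_force: [0.2, 0.4, -1.0]
opening: 0.0439
grasp_force: 14.0
```

step_arm --motion '[[[0,0,0.002],[0,0,0],1],[[0,0,0.004],[0,0,0],1],[[0,0,0.004],[0,0,0],1],[[0,0,0.004],[0,0,0],1]]'

```text
t: 8.32
tcp_pos: [0.5455, -0.2216, 0.0814]
tool_rot: [[-0.991, 0.136, -0.0], [0.136, 0.991, 0.0], [0.0, -0.0, -1.0]]
wrist_force: [0.6, -0.5, -0.5]
opening: 0.0442
grasp_force: 14.0
```

step_arm --motion '[[[0,0,0.002],[0,0,0],1],[[0,0,0.002],[0,0,0],1],[[0,0,0.002],[0,0,0],1]]'

```text
t: 8.7
tcp_pos: [0.5455, -0.2216, 0.0809]
tool_rot: [[-0.991, 0.136, 0.0], [0.136, 0.991, -0.0], [-0.0, -0.0, -1.0]]
wrist_force: [0.5, -0.2, -0.1]
opening: 0.0444
grasp_force: 14.0
```

step_arm --motion '[[[0,0,0.002],[0,0,0],1],[[0,0,0.002],[0,0,0],1],[[0,0,0.002],[0,0,0],1]]'

```text
t: 9.07
tcp_pos: [0.5459, -0.2217, 0.0809]
tool_rot: [[-0.991, 0.136, 0.001], [0.136, 0.991, -0.0], [-0.001, -0.0, -1.0]]
wrist_force: [-0.4, 1.5, 7.5]
opening: 0.044
grasp_force: 14.0
```

The cup is in contact. I'll ease back 0.4 mm, open, and rise straight up.

step_arm --motion '[[[0,0,-0.0015],[0,0,0],1],[[0,0,-0.0015],[0,0,0],0],[[0,0,-0.0015],[0,0,0],-0.5],[[0,0,-0.0015],[0,0,0],-1],[[0,0,-0.0015],[0,0,0],-1],[[0,0,-0.0015],[0,0,0],-1],[[0,0,-0.05],[0,0,0],-1],[[0,0,-0.15],[0,0,0],-1],[[0,0,-0.3],[0,0,0],-1],[[0,0,-0.45],[0,0,0],-1],[[0,0,-0.55],[0,0,0],-1],[[0,0,-0.55],[0,0,0],-1]]'

```text
t: 10.58
tcp_pos: [0.5465, -0.222, 0.2206]
tool_rot: [[-0.991, 0.136, 0.004], [0.136, 0.991, -0.002], [-0.004, -0.001, -1.0]]
wrist_force: [0.3, -0.2, 0.7]
opening: 0.0912
grasp_force: 0.0
```

Run:
```python
from h import *
from station import state,capture
s=state();print(s["tcp_pos"],s["joint_positions"],rel(s,[.5366,.1748,.22]))
c=capture("side"); cv2.imwrite("pics/s3.png",c["image"][150:420,150:560,::-1]); P=pts(c)
q=(P[...,2]>.1)&(P[...,2]<.118)&(np.hypot(P[...,0]-.5455,P[...,1]+.2216)<.04); print(P[q].mean(0),P[q].max(0),P[q].min(0))
# tote bar recheck
im=c["image"].astype(int); m=(im[...,0]>im[...,1]+40)&(P[...,2]>.07)&(P[...,2]<.106)&(np.hypot(P[...,0]-.5366,P[...,1]-.1748)<.12)
p=P[m]; print(p.mean(0),p.min(0),p.max(0))
```

```text
[ 0.54646332 -0.22204377  0.2206099 ] [-2.79135770e+01  2.49477436e+01  8.19335990e+01  1.85127769e-03
  7.28735483e+01 -1.10088866e+02] [ 2.55213744e-01  1.56722281e+00 -8.45824720e-04]
[ 0.54503844 -0.22050185  0.10682737] [ 0.56891251 -0.19886726  0.11460909] [ 0.52248856 -0.24303268  0.10000886]
[0.53512781 0.1730176  0.09970823] [0.51782316 0.0719044  0.08941832] [0.56457807 0.28433639 0.10323231]
```

View pics/s3.png

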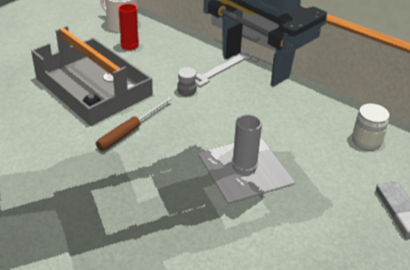

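The cup stands upright on the plate at (247,145). Back to the tote, turning the tool by 90°.

step_arm --motion '[[[0.02,0.1,0],[0,0,0.11],-1],[[0.04,0.2,0],[0,0,0.22],-1],[[0.05,0.3,0],[0,0,0.33],-1],[[0.07,0.4,0],[0,0,0.44],-1],[[0.08,0.5,0],[0,0,0.55],-1],[[0.1,0.6,0],[0,0,0.66],-1],[[0.12,0.7,0],[0,0,0.77],-1],[[0.14,0.8,0],[0,0,0.88],-1],[[0.15,0.9,0],[0,0,1.0],-1],[[0.15,0.9,0],[0,0,1.0],-1],[[0.15,0.9,0],[0,0,1.0],-1]]'

```text
t: 12.0
tcp_pos: [0.5387, 0.0061, 0.2174]
tool_rot: [[0.133, 0.991, -0.001], [0.991, -0.133, -0.0], [-0.0, -0.001, -1.0]]
wrist_force: [1.0, 0.4, -0.0]
opening: 0.0914
grasp_force: 0.0
```

Run:
```python
from h import *
from station import state
s=state();print(s["tcp_pos"],s["tool_rot"].round(3),s["joint_positions"],rel(s,[.5366,.1748,.14]))
```

```text
[0.53869268 0.00609684 0.21741258] [[ 0.133  0.991 -0.001]
 [ 0.991 -0.133 -0.   ]
 [-0.    -0.001 -1.   ]] [-5.69405164e+00  2.11660600e+01  8.89772536e+01 -1.48887519e-02
  6.99127066e+01  1.93453722e+00] [ 0.66782338 -0.09751899  0.30956008]
```

step_arm --motion '[[[0.2,-0.03,0.0],[0,0,0],-1],[[0.4,-0.06,0.0],[0,0,0],-1],[[0.58,-0.09,0.1],[0,0,0],-1],[[0.668,-0.098,0.2],[0,0,0],-1],[[0.668,-0.098,0.3],[0,0,0],-1],[[0.668,-0.098,0.3],[0,0,0],-1],[[0.668,-0.098,0.3],[0,0,0],-1]]'

```text
t: 12.88
tcp_pos: [0.538, 0.1746, 0.1437]
tool_rot: [[0.136, 0.991, 0.001], [0.991, -0.136, 0.0], [0.0, 0.001, -1.0]]
wrist_force: [-0.2, -0.3, 1.0]
opening: 0.0912
grasp_force: 0.0
```

Run:
```python
from h import *
from station import state,capture
s=state();print(s["tcp_pos"],s["tool_rot"].round(3),rel(s,[.5366,.1748,.069]))
c=capture("side"); cv2.imwrite("pics/s4.png",cv2.resize(c["image"][120:300,150:390,::-1],(800,600)))
```

```text
[0.53804659 0.17457542 0.1436667 ] [[ 0.136  0.991  0.001]
 [ 0.991 -0.136  0.   ]
 [ 0.     0.001 -1.   ]] [ 6.59404561e-05 -6.03810037e-03  2.98663148e-01]
```

View pics/s4.png

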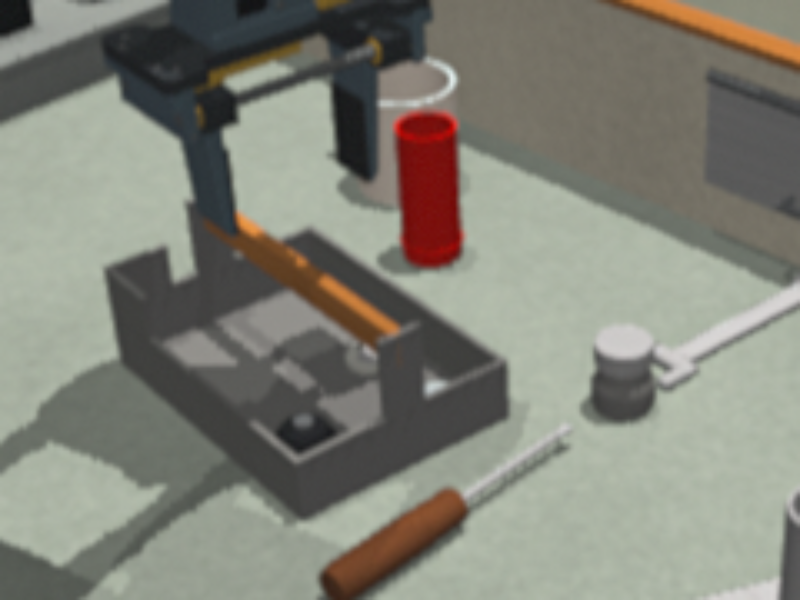

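The open fingers straddle the bar: the near tip is at (220,225), the far tip at (360,170), and the bar passes between them. Going down and closing.

step_arm --motion '[[[0,-0.006,0.1],[0,0,0],-1],[[0,-0.006,0.2],[0,0,0],-1],[[0,-0.006,0.27],[0,0,0],-1],[[0,-0.006,0.298],[0,0,0],-1],[[0,-0.006,0.298],[0,0,0],-1],[[0,-0.006,0.298],[0,0,0],0],[[0,-0.006,0.298],[0,0,0],0.6],[[0,-0.006,0.298],[0,0,0],1],[[0,-0.006,0.298],[0,0,0],1],[[0,-0.006,0.298],[0,0,0],1],[[0,-0.006,0.298],[0,0,0],1],[[0,-0.006,0.298],[0,0,0],1],[[0,-0.006,0.298],[0,0,0],1]]' --force 12

```text
t: 14.55
tcp_pos: [0.536, 0.1754, 0.0684]
tool_rot: [[0.136, 0.991, -0.0], [0.991, -0.136, -0.0], [-0.0, -0.0, -1.0]]
wrist_force: [-0.4, 0.4, -0.1]
opening: 0.0142
grasp_force: 0.0
```

step_arm --motion '[[[0,0,0],[0,0,0],1],[[0,0,0],[0,0,0],1],[[0,0,0],[0,0,0],1]]' --force 55

```text
t: 14.92
tcp_pos: [0.5361, 0.1754, 0.0684]
tool_rot: [[0.136, 0.991, 0.0], [0.991, -0.136, -0.0], [0.0, 0.0, -1.0]]
wrist_force: [1.8, -0.0, -1.0]
opening: 0.0096
grasp_force: 55.0
```

step_arm --motion '[[[0,0,-0.02],[0,0,0],1],[[0,0,-0.06],[0,0,0],1],[[0,0,-0.12],[0,0,0],1],[[0,0,-0.2],[0,0,0],1],[[0,0,-0.3],[0,0,0],1],[[0,0,-0.4],[0,0,0],1],[[0,0,-0.5],[0,0,0],1],[[0,0,-0.6],[0,0,0],1],[[0,0,-0.7],[0,0,0],1],[[0,0,-0.76],[0,0,0],1],[[0,0,-0.8],[0,0,0],1],[[0,0,-0.8],[0,0,0],1],[[0,0,-0.8],[0,0,0],1]]'

```text
t: 16.55
tcp_pos: [0.5356, 0.1753, 0.2676]
tool_rot: [[0.136, 0.991, -0.001], [0.991, -0.136, -0.0], [-0.0, -0.001, -1.0]]
wrist_force: [0.1, 0.1, -6.3]
opening: 0.0099
grasp_force: 55.0
```

step_arm --motion '[[[0,0,0],[-0.02,-0.02,0],1],[[0,0,0],[-0.04,-0.04,0],1],[[0,0,0],[-0.06,-0.06,0],1],[[0,0,0],[-0.08,-0.08,0],1],[[0,0,0],[-0.1,-0.1,0],1],[[0,0,0],[-0.115,-0.115,0],1],[[0,0,0],[-0.13,-0.13,0],1],[[0,0,0],[-0.145,-0.145,0],1],[[0,0,0],[-0.16,-0.16,0],1],[[0,0,0],[-0.175,-0.175,0],1],[[0,0,0],[-0.19,-0.19,0],1],[[0,0,0],[-0.205,-0.205,0],1],[[0,0,0],[-0.22,-0.22,0],1],[[0,0,0],[-0.235,-0.235,0],1],[[0,0,0],[-0.235,-0.235,0],1],[[0,0,0],[-0.235,-0.235,0],1]]'

```text
t: 18.55
tcp_pos: [0.536, 0.1756, 0.2685]
tool_rot: [[0.193, 0.934, 0.301], [0.916, -0.061, -0.397], [-0.352, 0.352, -0.867]]
wrist_force: [0.0, -0.2, -4.9]
opening: 0.01
grasp_force: 55.0
```

Run:
```python
from h import *
from station import state,capture
s=state();print(s["tcp_pos"],s["tool_rot"].round(3),s["joint_positions"])
for n in("top","side"):
    c=capture(n); 
    if n=="top": a=cv2.resize(c["image"][190:330,120:320,::-1],None,fx=2,fy=2)
    else: b=cv2.resize(c["image"][70:260,120:320,::-1],None,fx=2,fy=2)
cv2.imwrite("pics/t5.png",np.hstack([cv2.copyMakeBorder(a,0,100,0,0,0),b]))
```

```text
[0.53604415 0.17555673 0.26845024] [[ 0.193  0.934  0.301]
 [ 0.916 -0.061 -0.397]
 [-0.352  0.352 -0.867]] [ 29.86433861  20.44241204  89.43902675 -31.90720308  69.22489286
  49.02719085]
```

View pics/t5.png

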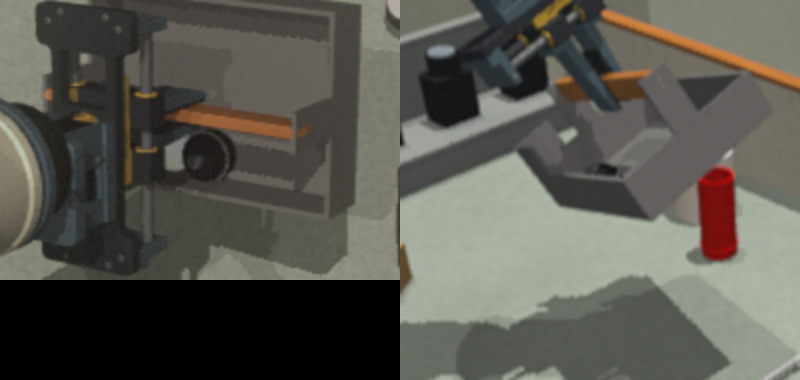

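The tilt is the right way, about 30°. In the left half the lamp head has slid to the low wall at (205,155) but not yet into the corner, and the white piece is ahead of it at (175,155). I'll tilt more toward +y.

step_arm --motion '[[[0,0,0],[0,-0.03,0],1],[[0,0,0],[0,-0.06,0],1],[[0,0,0],[0,-0.09,0],1],[[0,0,0],[0,-0.11,0],1],[[0,0,0],[0,-0.13,0],1],[[0,0,0],[0,-0.13,0],1],[[0,0,0],[0,-0.13,0],1],[[0,0,0],[0,-0.13,0],1],[[0,0,0],[0,-0.13,0],1],[[0,0,0],[0,-0.13,0],1]]'

```text
t: 19.9
tcp_pos: [0.536, 0.1754, 0.2685]
tool_rot: [[0.25, 0.934, 0.256], [0.816, -0.061, -0.575], [-0.521, 0.353, -0.777]]
wrist_force: [0.0, 0.2, -5.0]
opening: 0.0101
grasp_force: 55.0
```

```bash
cat > look.py <<'E'
from h import *
from station import state,capture
import sys
s=state();print(s["tcp_pos"],s["tool_rot"].round(3),s["joint_positions"],s["wrist_force"])
# tote pose from grip: tote y=tool x, tote x=tool y, tote z=-tool z; handle at grasp point
Rt=s["tool_rot"][:,[1,0,2]]*[1,1,-1]; g=s["tcp_pos"]-.0188*s["tool_rot"][:,2]; o=g-Rt@[0,0,.0885]
print("corner",o+Rt@[-.075,.105,.004],"tilt",np.degrees(np.arccos(Rt[2,2])))
V=[]
for n in("top","side"):
    c=capture(n); im=c["image"][:,:,::-1].copy()
    def pr(X):
        x=c["R"]@(o+Rt@np.array(X))+c["t"]; x=c["K"]@x; return x[:2]/x[2]
    u=np.array([pr(X) for X in[(-.079,-.109,0),(-.079,.109,0),(.079,.109,0),(.079,-.109,0),(-.079,.109,.075),(.079,-.109,.045)]])
    # rectify the tote floor: a 4 px/mm-free homography, for viewing and reading tote coordinates
    q=np.float32([pr((x/1000,y/1000,.004)) for x,y in[(-75,105),(75,105),(75,-105),(-75,-105)]])
    w=lambda x,y:(40+2*(105-y),40+2*(75-x))
    H=cv2.getPerspectiveTransform(q,np.float32([w(*p) for p in[(-75,105),(75,105),(75,-105),(-75,-105)]]))
    V.append(cv2.warpPerspective(im,H,(500,380))[::1])
    a,b=u.min(0).astype(int)-25,u.max(0).astype(int)+25; a=np.maximum(a,0)
    cr=cv2.resize(im[a[1]:b[1],a[0]:b[0]],(400,300),interpolation=2); V[-1]=cv2.resize(V[-1],(400,300)); V[-1]=np.vstack([cr,V[-1]])
cv2.imwrite(f"pics/{sys.argv[1]}.png",np.hstack(V))
E
python3 look.py t6
```

```text
[0.53600611 0.17536151 0.26853627] [[ 0.25   0.934  0.256]
 [ 0.816 -0.061 -0.575]
 [-0.521  0.353 -0.777]] [ 34.44715716  26.39454074  84.72882738 -38.91953956  79.9876416
  55.43041758] [ 0.04916871  0.18393533 -5.01492416]
corner [0.50908444 0.22789779 0.13631807] tilt 38.98114746070918
```

View pics/t6.png

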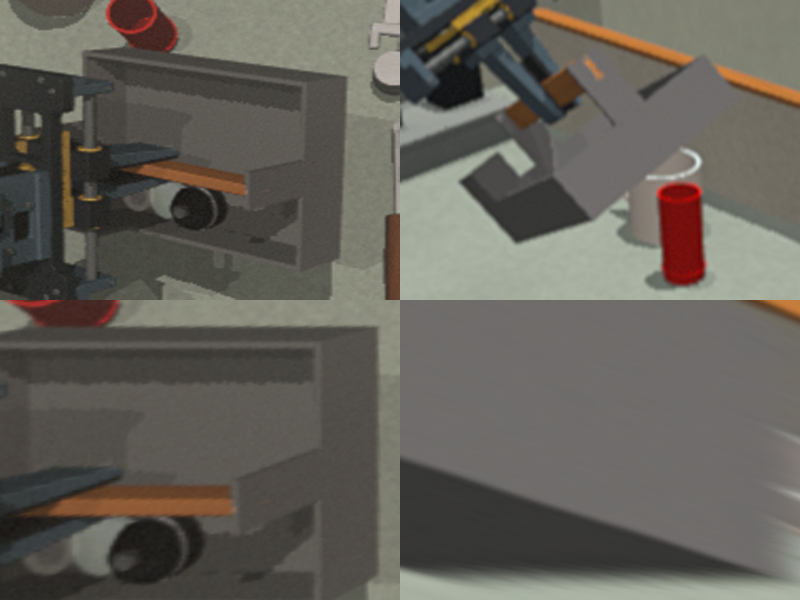

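In the lower-left rectified view the disc (45,550), lens (95,545) and lamp (150,550) lie in a row along the tote's low -x wall. The lamp is therefore still well up the wall. I'll level the x tilt past zero for a moment so the lamp and lens roll off the row, then tilt back. I'll check with depth points in the tote's frame.

```bash
cat > tm.py <<'E'
from h import *
from station import state,capture
s=state(); Rt=s["tool_rot"][:,[1,0,2]]*[1,1,-1]; o=s["tcp_pos"]-.0188*s["tool_rot"][:,2]-Rt@[0,0,.0885]
print("t",s["t"],"corner",(o+Rt@[-.075,.105,.004]).round(3),"slopes x,y deg",np.degrees(np.arcsin(Rt[2])).round(1)[:2],s["joint_positions"].round(0),s["wrist_force"].round(1))
for n in("top","side"):
    c=capture(n);Q=(pts(c)-o)@Rt*1000; ok=(c["range_z"]>0)
    q=ok&(abs(Q[...,0])<74)&(abs(Q[...,1])<104)&(Q[...,2]>-2)&(Q[...,2]<55)
    if q.sum()<30: continue
    X=Q[q]; B=c["image"][q].mean(1)
    G=[[" "]*36 for _ in range(26)]   # rows x (+75 top), cols y (+105 left), 6 mm
    for p,b in sorted(zip(X.tolist(),B),key=lambda a:a[0][2]):
        ch="L" if b<38 else ("#" if b>140 else ("o" if p[2]>7.5 else "."))
        G[int((76-p[0])/6)][int((106-p[1])/6)]=ch
    print(n);print("\n".join("".join(r) for r in G))
E
python3 tm.py
```

```text
t 20.0 corner [0.509 0.228 0.136] slopes x,y deg [ 20.7 -31.4] [ 34.  26.  85. -39.  80.  55.] [ 0.8 -0.1 -5.6]
top
o   o o                             
oo . o.oo.o ooo o.o ... .o. .o      
ooooooooooooo.oooo.oooooo.o..o      
ooooo.oooooo.ooooooooo...oooo.      
oooooo..oooooooo.o.ooooooooooo      
ooooo.oooooooooooo..oo.ooooo.o      
oooooooooooooooooo..ooo..ooooo      
oooooo.o.ooo.ooo.ooooo..oooo.o      
ooo.o.ooo.oo.oooo.oooooo.oo.o.      
ooo.o.oo.ooo.ooo.oooooo.oooooo      
o.o.oooo.oooooooo.oooooooo.oo.      
o.oo.o.oo.oooooo.ooooooooooooo      
o.oooooooo.ooooooo.ooooo.oo.oo      
o.oooooo.oooo..o..oooo.o.ooo.       
oooo.o...ooo.oooooooo.oooo          
         ooo.ooooooo...             
        .......oo...oo              
                                    
L             oLLo         ...      
        oooo.LLLLLLooo   .oooo      
       ooooo oLLLLLooo .oooo.oo     
    ooooooo  ooooLLooooooooo.o    o 
  ooooooooo  ooooLL.oooooooo.o      
oooooooooo   oLLLLLooooooooooo      
ooooooooooo   oLLoooooo.oooooo      
                                    
side
            oooooo oooooooooo o oo  
                                  o 
oo                                  
oo                                  
o                                   
oo                                  
o                                   
oo                                  
oo                                  
o                                   
o                                   
oo                                  
oo                                  
oo                                  
o                                   
o                                   
oo                                  
o                                   
o                                   
o                                   
o                                   
oo                                  
o                                   
o
```

step_arm --motion '[[[0,0,0],[0.05,0,0],1],[[0,0,0],[0.11,0,0],1],[[0,0,0],[0.18,0,0],1],[[0,0,0],[0.25,0,0],1],[[0,0,0],[0.33,0,0],1],[[0,0,0],[0.36,0,0],1],[[0,0,0],[0.36,0,0],1],[[0,0,0],[0.36,0,0],1]]'

```text
t: 21.1
tcp_pos: [0.5358, 0.1755, 0.2685]
tool_rot: [[0.25, 0.926, -0.283], [0.816, -0.359, -0.453], [-0.521, -0.118, -0.845]]
wrist_force: [-0.3, -0.2, -5.3]
opening: 0.0099
grasp_force: 55.0
```

```bash
python3 tm.py
```

```text
t 21.1 corner [0.474 0.258 0.167] slopes x,y deg [ -6.8 -31.4] [ 23.  36.  62. -19. 108.  41.] [-0.3 -0.2 -5.3]
top
ooooooooooooooooooooooooooooooooooo 
o.o.ooo.oooooo.o.o..o....ooooo.     
oo..oo....o.oo.oo.oooo.oo..ooo      
oooo..oo.ooo..oooooooooooo.oo.      
ooooooo..o.ooo.oooooo..ooooooo.     
  ..o.ooo.o.oo.oo.o.oooo...ooo      
     .o..oooo.oo.o.o....ooo....     
        .o.o..o.oooo.o    ....      
o         .. ..o.. .         ..     
                                    
         .o.... ...o.               
         ....oooooooo.              
oo.........ooo.oooo..ooo..          
oooo..ooo.ooooooo.ooooo..oooo.      
oo.oo..o.    LLLL..oo.oooooooo      
o.oooooo    LLLLLLo..oooooo.oo      
o.oooo..   LLooLLLooo..o.o.o...     
oooo.o.oo  oLoooLL..o.o.ooooo.o     
oooo..oooo oLooLLL...oo.ooo.ooo     
oo.o.oooooo LLLLLoo.o.oooo..oo      
oooo#ooooooooLLLooo.o.o.oo.o...     
oooooooooooo.oooo.ooo..o..o.oo      
oooooooooooo.o.o..ooo.o.o.o...o     
ooooo#oooooo.o..o.ooooo...oo.o      
oooooo.o...o.oo...o...o.oo.oo.      
                                    
side
.  .  . .  .. .  
[... 205 characters left out ...]
.  .. .  . .. .. . .... .  . . . .. 
 .. . ..  . .. .  . .... ... .. . . 
  . ..  .  . .. . .. . .  . . .. .  
.  .  .  . ....  . .. . .... . . .. 
 .. . .. ..  . .  .  . . .... . . . 
  .. .  .... .  .  . . .. . .... .  
.   . .  . .. .  . .  .  ... .... o 
 .. .. .  .  . .. . .... .... ... . 
  .  ... . . .  .. . .. . .... . .o 
.. .   . .. . .. .. . .. . . .... . 
 .. .. .  .  . .. .... .... . . ..o 
  .. .   . .. . ..  . . . .... . .  
..  . .. .. .. . .. . .. . .  ... . 
 .. .. .. .  .  .  . .. . . .  . .  
. .. .. .. .. .. . .. ..... .... .. 
.. .  .. .. .. .  . .. .  . . ....o 
  . .. .. .. .. .. . .. ... .. . .. 
.  .  .. . .. .. .  . .  . .. . . . 
. . .  .  .. . .. .. . .. ... .. .
```

step_arm --motion '[[[0,0,0],[0,0,0],1],[[0,0,0],[0,0,0],1]]'

```text
t: 21.45
tcp_pos: [0.5359, 0.1756, 0.2686]
tool_rot: [[0.25, 0.926, -0.284], [0.816, -0.359, -0.453], [-0.521, -0.118, -0.845]]
wrist_force: [0.5, 0.2, -5.0]
opening: 0.0096
grasp_force: 55.0
```

```bash
python3 tm.py | head -28
python3 - <<'E'
from h import *
from station import capture
c=capture("top"); cv2.imwrite("pics/t7.png",cv2.resize(c["image"][180:340,130:330,::-1],(750,600),interpolation=2))
E
```

```text
t 21.45 corner [0.474 0.258 0.167] slopes x,y deg [ -6.8 -31.4] [ 23.  36.  62. -19. 108.  41.] [ 0.5  0.2 -5. ]
top
ooooooooooooooooooooooooooooooooooo 
  LLLLL.oooo.oooo.ooo..ooo.ooo.     
  oLoLLoo.oo.o.oo...o...oooo.o.     
   ooLLLo..o.o..o.oooo..oooooo      
  oooLLL.o.oo.oo..ooo.o.ooo..o.     
    LLLLooo..ooo..oo.o..oo.o.o.     
     ooo.o..o..o.o.oo....ooooo.     
        ..oooo.o.o...o    ooo.      
o          . oo..o.o .       o.     
                                    
         ..... ...o...              
         .o.ooo.oo.oo.              
ooooo o....o.o.ooo..oooo...         
ooooooo.o...o.o.ooo.o.oo.o....      
ooooooooooo...o.ooooo.oo....oo      
ooooooooooo..o...oo.oo.o.oo.o.      
oooooo..oooo.ooo..ooooo.ooo.ooo     
ooo...o.o.oooo.oooooo..o.oooo..     
o.oo.oo..oo.ooo.o..o.o.ooooo..      
o.oo.o.ooooo...o.o.ooo....oo.oo     
oooo#o..ooooooo..ooo..oo.o.oooo     
ooooo#o.ooooooooo.o.o.o...ooo..     
ooooo#.oo.o.ooo..ooooo..o.o.oo.     
ooooooooo.oo.oo..oooooo.oo..o.      
oooooo.ooo.oo.o..o.oo..oooooooo
```

View pics/t7.png

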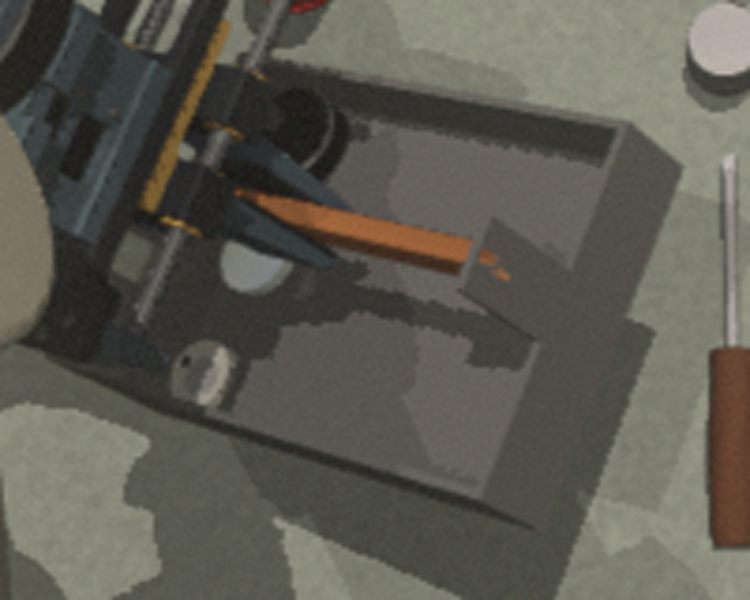

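In the picture the lamp went to the +x,+y corner (300,125), the lens is at (255,262) near the +y wall, and the disc is at (203,373) by the low -x wall. So the lamp now has to come back along -x while drifting a little to -y, which should settle the pieces as a cluster. I'll level the tote first, then work out the turns.

```bash
cat > rv.py <<'E'
from h import *
from station import state
from scipy.spatial.transform import Rotation as Ro
import sys
s=state(); F=np.array([[.136,.991,0],[.991,-.136,0],[0,0,-1]])
U,_,V=np.linalg.svd(F);F=U@V
for a in sys.argv[1:]:
    dx,dy=map(float,a.split(","))   # deg down toward -x, down toward +y
    T=F@Ro.from_rotvec(np.radians([-dx,-dy,0])).as_matrix()
    print(a,(Ro.from_matrix(s["tool_rot"].T@T).as_rotvec(degrees=True)/90).round(3), (rel(s,[.536,.1755,.2685])).round(3))
E
python3 rv.py 0,0 0,10 -4,20
```

```text
0,0 [-0.114  0.341 -0.124] [ 0.  0. -0.]
0,10 [-0.124  0.23  -0.113] [ 0.  0. -0.]
-4,20 [-0.09   0.115 -0.113] [ 0.  0. -0.]
```

step_arm --motion '[[[0,0,0],[-0.09,0.115,-0.113],1],[[0,0,0],[-0.09,0.115,-0.113],1],[[0,0,0],[-0.124,0.23,-0.113],1],[[0,0,0],[-0.114,0.341,-0.124],1],[[0,0,0],[-0.114,0.341,-0.124],1],[[0,0,0],[-0.114,0.341,-0.124],1]]'

```text
t: 22.35
tcp_pos: [0.5359, 0.1751, 0.2682]
tool_rot: [[0.137, 0.991, -0.002], [0.991, -0.137, -0.003], [-0.003, -0.002, -1.0]]
wrist_force: [-0.2, 0.9, -4.9]
opening: 0.0097
grasp_force: 55.0
```

```bash
python3 tm.py | head -28; python3 rv.py 25,-6 25,10 25,30
```

```text
t 22.35 corner [0.476 0.289 0.202] slopes x,y deg [-0.1 -0.2] [12. 21. 81. -0. 78. 20.] [-0.2  0.9 -4.9]
top
                   oooooooooooooooo 
                   o.oooooooooooooo 
                   ooooooo.ooo.oooo 
                   ooo.oooooooooooo 
                   oooo.ooooooooooo 
                   ooooo.oo.o.oo.o. 
                   oooo.oooooo.oooo 
                   oooo.ooo.oooooo. 
                    oo.oooooooooooo 
                    ooooo.oooooooo  
                    ooo.oo.oo.ooo.  
                                    
                    ...oooooo.ooo.  
                    .ooooooooooooo  
                    .ooooooo.oooooo 
                     ooooo.oooooooo 
                     .ooooooo.ooo.. 
o                    .ooooooooooooo 
o .o                  oooooooo.oooo 
ooooo                 oooooooooooo. 
oooooo                 oooooooooooo 
oooooo                 ooooooooooo. 
oooo                   .ooooooooooo 
ooo                     .oo.ooooooo 
ooo                      oooooooooo 
                                    
25,-6 [-0.279  0.068  0.001] [-0.002  0.001 -0.002]
25,10 [-0.279 -0.11   0.001] [-0.002  0.001 -0.002]
25,30 [-0.279 -0.332  0.001] [-0.002  0.001 -0.002]
```

step_arm --motion '[[[0,0,0],[-0.07,0.03,0],1],[[0,0,0],[-0.15,0.068,0],1],[[0,0,0],[-0.22,0.068,0],1],[[0,0,0],[-0.279,0.068,0],1],[[0,0,0],[-0.279,0.068,0],1],[[0,0,0],[-0.279,0.068,0],1],[[0,0,0],[-0.279,0.068,0],1]]'

```text
t: 23.32
tcp_pos: [0.5368, 0.1756, 0.2685]
tool_rot: [[0.113, 0.895, 0.432], [0.988, -0.147, 0.045], [0.103, 0.422, -0.901]]
wrist_force: [-1.0, 0.0, -5.8]
opening: 0.0094
grasp_force: 55.0
```

```bash
python3 tm.py | head -28; python3 rv.py 25,10 25,30
```

```text
t 23.325 corner [0.51  0.293 0.189] slopes x,y deg [25.   5.9] [ 14.  10. 103.  -5.  42.  25.] [-1.   0.  -5.8]
top
 o o oo o     o o            o      
o     o    o     o    o       o     
oooooooooooooooooo.ooooooooooooo.oo 
ooooooooooooooooooooooooooooooooooo 
oooo.oooooooo.oooooooooooooo.oooooo 
oooooooooo.oooooooooooooooooooooooo 
oooooo.        .      oooo.oooooooo 
oooooo.               oooooooooooo. 
oooooo.               ooooooo.ooooo 
ooooooo               ooo.ooooooooo 
oooooo.              oooooo..oooooo 
ooooooo              oooooooooooooo 
oooooooo  LLL oo.o . .oooooooooo.oo 
ooooooooo  LLLoooo . oooooooooooooo 
ooooooooo  LLL.oo. o .ooo.ooooooooo 
oooooooo           o oooooooooooooo 
o..o...              ....o......... 
o                                   
o                                   
ooooooo               oooooooooo..o 
ooooooo               ooooooooooooo 
ooooooo.           o  ooooooooooooo 
oooooooo           o oooooooooooooo 
ooooooo            o ooooooo.oo.ooo 
ooo#o                 ooooooooooooo 
                                    
25,10 [-0.    -0.173 -0.039] [ 0.    -0.002 -0.001]
25,30 [-0.006 -0.388 -0.087] [ 0.    -0.002 -0.001]
```

step_arm --motion '[[[0,0,0],[0,0,0],1],[[0,0,0],[0,0,0],1]]'

```text
t: 23.68
tcp_pos: [0.5361, 0.1753, 0.2684]
tool_rot: [[0.113, 0.894, 0.433], [0.988, -0.147, 0.045], [0.104, 0.423, -0.9]]
wrist_force: [-0.4, 0.5, -5.2]
opening: 0.0092
grasp_force: 55.0
```

```bash
python3 tm.py | head -28
```

```text
t 23.675 corner [0.509 0.293 0.188] slopes x,y deg [25.   5.9] [ 14.  10. 103.  -6.  42.  25.] [-0.4  0.5 -5.2]
top
   oo          ooo    o   o     o   
 o       o           o   o        o 
oooooooo.oooooooooooooooo.ooooooo.o 
oooooooooooooooooooooooooo.oooooo.. 
ooooooooooooooooooooooooooooooooooo 
ooooooooooo.o.oooooooooooooooo.o.oo 
ooooooo       .      .ooooooooooooo 
ooooooo               ooooooooooooo 
ooooooo               ooooooo.ooooo 
oooo.oo               ooooooooooooo 
ooooooo               ooooooooooooo 
oooooo.              .ooooooooooooo 
oooooooo  LLo.o. o . oooooooooooooo 
ooooooooo LLLLoooo o oooooooooooooo 
oooooooLL  LLLooo. o oo.ooooooooooo 
oooooooo           o ooooooooo.oo.o 
..o....            . o....oo.o..o.. 
o                                   
o                                   
ooooooo               ooooooooooooo 
ooooooo               ooooooooooooo 
ooooooo               ooo.ooooooooo 
oooooooo           . ooooooooo.oooo 
ooooooo.           o oooooooooooooo 
ooo##.                ooooooooooo.o
```

step_arm --motion '[[[0,0,0],[0,-0.08,-0.02],1],[[0,0,0],[0,-0.17,-0.04],1],[[0,0,0],[0,-0.25,-0.055],1],[[0,0,0],[0,-0.32,-0.07],1],[[0,0,0],[-0.006,-0.388,-0.087],1],[[0,0,0],[-0.006,-0.388,-0.087],1],[[0,0,0],[-0.006,-0.388,-0.087],1],[[0,0,0],[-0.006,-0.388,-0.087],1],[[0,0,0],[-0.006,-0.388,-0.087],1],[[0,0,0],[-0.006,-0.388,-0.087],1]]'

```text
t: 25.02
tcp_pos: [0.536, 0.1751, 0.2687]
tool_rot: [[0.228, 0.914, 0.335], [0.846, -0.015, -0.533], [-0.482, 0.405, -0.777]]
wrist_force: [-0.2, -0.2, -5.2]
opening: 0.0096
grasp_force: 55.0
```

```bash
python3 tm.py | head -28
```

```text
t 25.025 corner [0.513 0.23  0.137] slopes x,y deg [ 23.9 -28.8] [ 35.  24.  89. -41.  74.  57.] [-0.2 -0.2 -5.2]
top
o           o                       
o                                   
ooooooooooo.ooooo..ooooooo.oo.o     
oooooooooooooo.ooooooooooooo.oo     
ooo.ooooooooooooooo.ooooooooooo     
ooooo.ooo.ooooooo.o.oo.oo.ooooo     
o.ooo.oooo.oooooo.oooo.ooooooo.     
ooooooooooooooooooooooooooooooo     
oooooo.oooooooo.ooooooooo.o..o.     
oooo.ooooooooooooo.ooooooooo.oo     
oooooo..oooooooo.oooooooooooo.o     
ooo.oooo.ooo.ooo.oooooooooo.ooo     
oooooooooo.ooooo.oo.oooooo.o.oo     
ooLLLLooooooooooo.ooo..ooooo..      
oLLLLLooooooooooooooooooooo.        
o      ....oooooooooo.oooo          
         o.oooooooooooo             
          .                         
                             oo     
           o               .ooo     
        ooooooo.oooooo.   .o.oo     
       oooooooooooooooo ooo.ooo     
    oooooooooooooooooo.ooooo..o     
   oooooooooooooo.oooooooooo.o.     
  ooo.ooooooooooooo.oooo...ooo.
```

```bash
python3 look.py t8
```

```text
[0.53600806 0.17529009 0.26853335] [[ 0.227  0.914  0.335]
 [ 0.846 -0.015 -0.533]
 [-0.483  0.404 -0.777]] [ 34.82900037  24.04790825  89.02615047 -40.89357986  73.92132907
  56.93262877] [ 0.34562031  0.17272959 -5.63810642]
corner [0.51328123 0.23016591 0.13647796] tilt 39.03215684398105
```

View pics/t8.png

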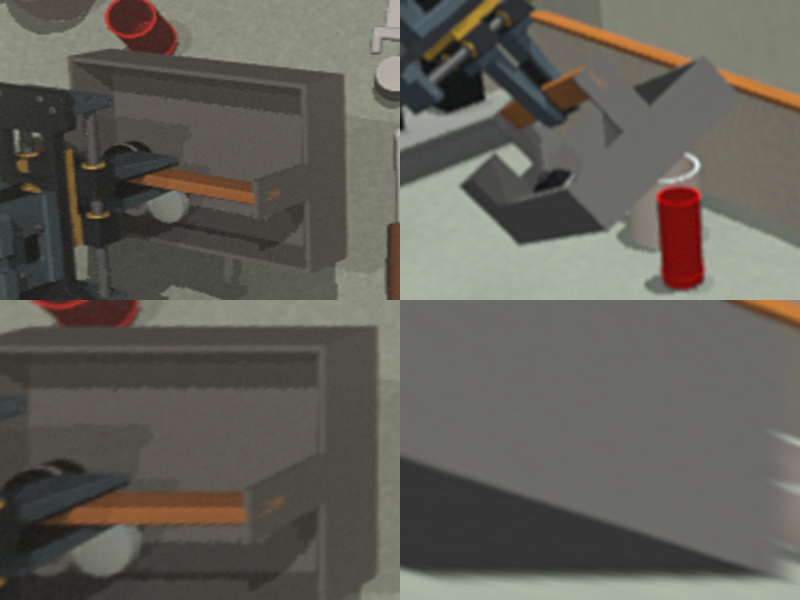

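The picture shows the three parts clustered in the raised corner: disc at (50,555), lens beside it at (105,550), lamp head on the other side against the +y wall at (60,475). The tote is held about 130 mm clear of the shelf, tilted 39°. Final check, then hand in.

Run:
```python
from h import *
from station import state,capture,job_done
P=pts(capture("top"))
q=(P[...,2]>.1)&(P[...,2]<.118)&(np.hypot(P[...,0]-.5455,P[...,1]+.2216)<.04); print("cup rim",q.sum(),P[q].mean(0))
s=state();print(abs(s["qvel"]).max(),s["grasp_force"])
if q.sum()>50: print(job_done())
```

```text
cup rim 184 [ 0.54700281 -0.21979217  0.10898124]
0.125662783795378 54.998819231987
the job is handed in; nothing more can be done
None
```

The job is handed in at about 25 s on the robot's clock: the oiler cup stands upright on the drip plate, and the tote is held steady by its bar about 0.13 m above the shelf, tilted 39° with the tally disc, lens and lamp head together in the raised corner. The first tilt left the three in a row along one wall, so I rocked the tote to bring them together; no verdict was returned.

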